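Give the mini centrifuge a five-second short spin

ROBOT

A 6-joint arm with a two-finger parallel gripper is mounted at the origin on a cart in front of the work surface, level with it; the furniture and walls round the work are solid. World frame = base frame: x ahead of the robot, y to its left, z up, the work surface at z = 0. Lengths are in m, angles in rad, forces in N, time in s.
With the tool pointing down it reaches from about 0.325 to 1 m from the base axis. Payload 5.1 kg.
Tool frame: the origin (TCP) lies on the centre line of the jaws, within the pads' length; the fingertips stand 14 mm ahead of it and the grasp point (between the pads) lies 5 mm behind it; z points along the fingers, x is the direction in which the jaws open and shut, and the axes are right-handed (so a half turn about z gives the same grasp; the last joint's range is limited). The gripper opens to 85 mm and grips with 20 to 120 N. Pads are 22 mm wide; open, the fingers measure 114 mm over their backs; the gripper's body (76 mm by 85 mm) begins 54 mm behind the grasp point. The pads swing forward as they close: fully open they stand 13 mm farther back than shut.
Start: joints at [1.207, 0.124, 1.65, -0, 1.367, -0.083], TCP at [0.18, 0.625, 0.245] pointing down, gripper open.
Joint ranges: [-2.61, 2.61], [-1.02, 2.33], [0.03, 2.71], [-1.35, 4.49], [0.32, 2.68], [-2.91, 2.91]. Speed limits (rad/s): [2.57, 2.57, 3.14, 3.14, 3.14, 3.14].

INTERFACE

Orientations are given as a rotation vector (axis times angle).
In Python, from station import readout, imaging, workorder gives the robot as it stands.
- The arm moves only by the tool apply_moves, never from a script. Its argument "targets" is a list of rows, each a list of 7 numbers: the turn, a rotation vector about the tool's x, y, z in degrees, then the shift along the tool's x, y, z in mm, then the finger opening in mm, from 0 to 85.4. A call has 1 to 5 rows; each row shifts and turns the pose as measured when the row begins, along the tool's axes as they then stand; what a row does not reach is not made up. A row lasts 1/12 s, in which the tool goes at most 41.7 mm and 7.16 degrees, less where a joint would pass 70% of its speed; a pose out of reach is approached as far as the arm can. A call is refused whole if a number of a shift passes 41.7 or a number of a turn 7.16, either way. A call with a gripper value outside its range is refused whole. The fingers move at their own pace and stop on an object; "newtons" is the grip in N (left out, the last holds). Time passes only in rows, so rows that do not move let the fingers close. It gives the time, the measured TCP pose, the force and the opening at its end, in the units of the state.
- readout.observe(): the state, without advancing time (a new reading comes with each control period).
- imaging.capture(name): name is "side" or "top"; returns the picture (400x640x3 uint8, red, green, blue); there is no depth.
- imaging.camera_params(name): a dict with "fovy" (degrees; the focal length in pixels is half the picture's height over the tangent of half this angle, whatever the lens; pixels are square), "cx", "cy" (the principal point, pixels), "k1" (the pictures are not rectified: a ray, as slopes to the right and down, at radius r is drawn at 1 + k1 r^2 times it, then the intrinsics apply), "eye" and "rotation" of the camera in the world. Camera axes: x right, y down, z forward; pixel columns grow to the right and rows downward; lengths in m; the calibration is good to about 2 mm. A picture is of the moment at which its call begins. camera_params takes no time and is no camera call.
- workorder.sign_off(): hands the job in, once; it reports no verdict.
The state is a dict: "t": time; "joint_pos": joint angles; "qd": joint speeds; "joint_torque": joint torques, N m; "eef_pos": TCP position; "ee_rot": TCP orientation; "contact_force": force on the tool from outside, world axes, zero at the start; "wrist_torque": the same for the moment, N m; "grip_width": finger opening in m.
Only numpy, scipy, OpenCV 4.12 (cv2) and the standard library are available. Lean on these libraries where they do the work, as an engineer would, in place of code of your own. Each camera call takes 0.05 s, during which the arm holds its last target.

TASK

Give the tubes in the mini centrifuge (the white machine with the clear dome) a short spin: press its large hold-to-run button fully down, keep it down for about five seconds without a break, then let it come right up again so that its run needle swings back home. Never let one spin run to eight seconds, and leave the small lid-release button beside it alone.

Things in the scene. Friction and masses are not known exactly. Their poses are not given: they have to be found in the camera images.
- run_button_top (a point): Centre of the top of the centrifuge's large button: flat round black cap, 28 mm across, 69 mm above the table when up, 14 mm above the white deck; moves with the cap. x runs from the machine's sloping dial panel to its dome (away from the robot, yawed up to 0.35 rad), y to its left, z up. The fixed machine is 250 x 180 mm; its clear dome begins 48 mm behind this point, top 99 mm above the table.
- run_button (a joint): Press of the large hold-to-run button, m: 0 up, 0.007 fully down; counts as down above 0.0045, as up below 0.0015. Its spring takes 2.4 N to start, 5.2 N to be fully down, and lifts it again. A bench supply (smaller white box, no dome or dial, two brass terminals) on the other side has a button of the same size: the wrong one. The two machines may change sides.
- run_pointer (a joint): Angle, rad, of the black needle (19 mm) on the round dial, 51 mm across, on the sloping panel in front of the button: 0 = home, leaning left. While the button is held down it creeps clockwise about 0.2 rad (one tick) a second: 1.0 = five seconds = upright at the long tick, 1.6 = eight seconds. When the button comes up it returns home within a second. It is not to be touched.
- lid_button (a joint): Press of the small lid-release button, m: 0 up, 0.005 down. Black cap 16 mm across, as high as the large one and centred 80 mm to the right of it (along the point's -y). To be left alone.

How it is judged:
On the way, in this order (a step that is already met when the one before it is completed fails the run):
1. the large hold-to-run button is kept down for 3.5 s without a break (value of joint run_button above 0.0045 m), for 3.5 s.
2. the button has come up again and the needle is back home (value of joint run_button below 0.0015 m and value of joint run_pointer below 0.25 rad), for 0.2 s.
At the end, for the whole second after the job is handed in: The large button is up (within 1.5 mm of its top position) and the run needle is home (below 0.25 rad), after one unbroken hold of about five seconds (3.5 s at least, less than 8 s on the needle); the lid-release button is up (all of step 2 and value of joint lid_button below 0.0015 m); the robot touches nothing.
It fails at once if one spin ran to eight seconds (needle past 1.6 rad) (value of joint run_pointer above 1.6 rad).
It fails at once if the small lid-release button was pressed (value of joint lid_button above 0.003 m).
It also fails if it takes over 35 s, if anything falls off the work surface, if the arm or the gripper's body presses on something with over 40 N, if the wrist force passes 120 N, or if a joint passes its speed limit or range.

## Working session

There is one attempt and no reset: what is moved stays moved. The work goes in short steps, Python scripts to look and compute and a tool call to move; the robot and the scene stay as the last step left them, time stands still between calls to the robot, and variables do not carry over. Pictures are saved under pics/ and viewed, and the job is handed in when it is done.

Besides the shell and the picture viewer there is one more tool, called after ">>>" by a JSON object that holds its "op" and its "data", one argument or row to a line. apply_moves: Moves the arm, as the interface text tells. Its arguments: {"type":"object","properties":{"targets":{"type":"array"},"newtons":{"type":"number"}},"required":["targets"]}

```bash
mkdir -p pics; ls
python3 - <<'E'
from station import readout, imaging, workorder
import cv2
print(readout.observe())
for n in("side","top"):
    print(n,imaging.camera_params(n))
    cv2.imwrite(f"pics/{n}0.png",imaging.capture(n)[:,:,::-1])
E
```

```text
pics
{'t': 0.0, 'joint_pos': array([ 1.20741506e+00,  1.24548576e-01,  1.65167894e+00,  2.80154058e-05,
        1.36747536e+00, -8.26098703e-02]), 'qd': array([ 0.00185601, -0.00041758, -0.00145519, -0.00102439,  0.00023747,
        0.00162886]), 'joint_torque': array([ 6.16290836e-04, -4.23617184e+01, -3.65451765e+01, -2.71583298e-05,
        7.22735233e-03, -8.07581586e-06]), 'eef_pos': array([0.17993473, 0.62399918, 0.24402192]), 'ee_rot': array([ 2.50954616,  1.88808146, -0.00282617]), 'contact_force': array([0.05835198, 0.27495627, 0.79884082]), 'wrist_torque': array([-0.00088711,  0.0679691 ,  0.02554646]), 'grip_width': 0.08547575394944744}
side {'fovy': 43.98282695366625, 'cx': 312.1665009102122, 'cy': 204.45263264861202, 'k1': -0.14746442245630267, 'eye': array([0.30888006, 0.72679638, 0.8162819 ]), 'rotation': array([-0.38360632,  2.74276205, -1.18706426])}
top {'fovy': 52.75275083819969, 'cx': 314.32181949448443, 'cy': 193.36108324461742, 'k1': 0.023460555851068973, 'eye': array([ 0.47444522, -0.03902313,  1.01748059]), 'rotation': array([-2.16849704,  2.18927814, -0.04110835])}
```

View pics/side0.png

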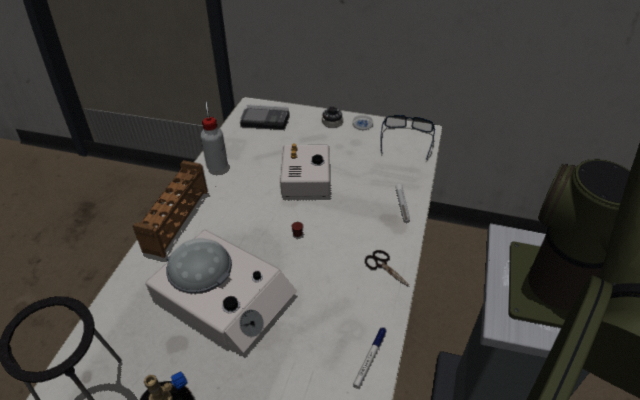

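View pics/top0.png

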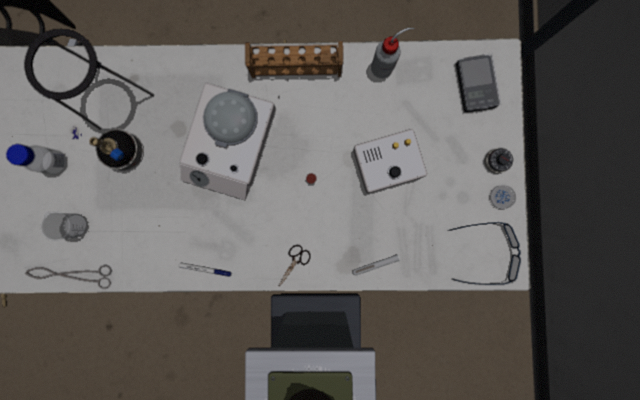

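The centrifuge is on the robot's left: large button at top (202,159) and side (231,303), lid button at top (233,168) and side (257,275). The bench supply is on the right, with its button at top (395,172). Next I'll refine these pixels and triangulate.

```bash
cat > h.py <<'E'
import numpy as np, cv2
from scipy.spatial.transform import Rotation as R
from station import imaging
def ray(n,u,v):
    p=imaging.camera_params(n); f=200/np.tan(np.radians(p['fovy']/2))
    K=np.array([[f,0,p['cx']],[0,f,p['cy']],[0,0,1.]])
    a=cv2.undistortPoints(np.array([[[u,v]]],float),K,np.array([p['k1'],0,0,0.]))[0,0]
    return np.array(p['eye']), R.from_rotvec(p['rotation']).apply([a[0],a[1],1.])
def atz(n,u,v,z):
    e,d=ray(n,u,v); return e+d*(z-e[2])/d[2]
def proj(n,P):
    p=imaging.camera_params(n); f=200/np.tan(np.radians(p['fovy']/2))
    Rm=R.from_rotvec(p['rotation']).as_matrix().T
    K=np.array([[f,0,p['cx']],[0,f,p['cy']],[0,0,1.]])
    return cv2.projectPoints(np.atleast_2d(P).astype(float),cv2.Rodrigues(Rm)[0],-Rm@p['eye'],K,np.array([p['k1'],0,0,0.]))[0][:,0]
def tri(a,b):
    (e1,d1),(e2,d2)=ray("top",*a),ray("side",*b)
    A=np.c_[d1,-d2]; s=np.linalg.lstsq(A,e2-e1,rcond=None)[0]
    p,q=e1+s[0]*d1,e2+s[1]*d2
    return (p+q)/2,np.linalg.norm(p-q)
def blob(g,u,v,r=10,th=70):
    u0,v0=int(u)-r,int(v)-r
    w=g[v0:v0+2*r+1,u0:u0+2*r+1]; m=(w<th).astype(np.uint8)
    n,l,st,c=cv2.connectedComponentsWithStats(m)
    k=l[r,r]; return c[k]+[u0,v0],st[k]
E
python3 - <<'E'
from h import *
t=cv2.imread("pics/top0.png",0); s=cv2.imread("pics/side0.png",0)
P={}
for nm,a,b in(("run",(202,159),(231,303)),("lid",(234,168),(257,275))):
    ca,sa=blob(t,*a); cb,sb=blob(s,*b)
    print(nm,ca,sa,cb,sb); P[nm]=tri(ca,cb); print(P[nm],atz("top",*ca,.069),atz("side",*cb,.069))
d=P["run"][0]-P["lid"][0]; print(d,np.linalg.norm(d),np.arctan2(-d[0],d[1]))
T=cv2.imread("pics/top0.png");S=cv2.imread("pics/side0.png")
a=cv2.resize(T[80:205,170:290],None,fx=4,fy=4,interpolation=3);b=cv2.resize(S[230:355,200:300],None,fx=4,fy=4,interpolation=3)
cv2.imwrite("pics/crop0.png",np.hstack([a[:,:400],b[:,:400]]))
E
```

```text
run [201.60952381 158.5047619 ] [  4   4  12  12 105] [230.20652174 303.36956522] [  2   3  15  16 184]
(array([0.6199871 , 0.25333957, 0.06024461]), np.float64(0.00020463792847927244)) [0.61855726 0.25063204 0.069     ] [0.61648853 0.25883488 0.069     ]
lid [233.39285714 167.82142857] [ 7  7  6  6 28] [256.58333333 275.11666667] [ 6  6  8  9 60]
(array([0.59647452, 0.17661572, 0.06046921]), np.float64(5.8099371522508566e-05)) [0.59541479 0.17470194 0.069     ] [0.59319921 0.18282204 0.069     ]
[ 0.02351257  0.07672385 -0.00022459] 0.08024612544770562 -0.29737024044656674
```

View pics/crop0.png

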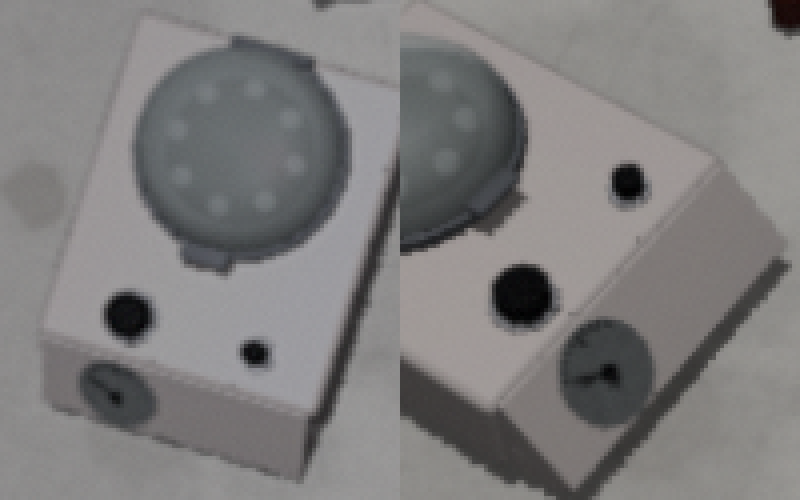

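The checks agree: spacing is 80.2 mm, and the black blobs triangulate to a height of 60 mm, which is about mid-cap. The machine yaw is about -0.297, so the button axis is near (0.620, 0.253). The jaws are already almost along the machine's y, so I'll close them and travel over at height.

>>> {"op": "apply_moves", "data": {
  "targets": [
    [0, 0, 0, -16, 36, 0, 0],
    [0, 0, 0, -16, 36, 0, 0],
    [0, 0, 0, -16, 36, 0, 0],
    [0, 0, 0, -16, 36, 0, 0],
    [0, 0, 0, -16, 36, 0, 0]
  ],
  "newtons": 20
}}

```text
t: 0.52
eef_pos: [0.3289, 0.4968, 0.2402]
ee_rot: [2.497, 1.906, -0.011]
contact_force: [-0.1, -0.5, 0.0]
grip_width: 0.0254
```

>>> {"op": "apply_moves", "data": {
  "targets": [
    [0, 0, 0, -16, 36, 0, 0],
    [0, 0, 0, -16, 36, 0, 0],
    [0, 0, 0, -16, 36, 0, 0],
    [0, 0, 0, -16, 36, 0, 0],
    [0, 0, 0, -16, 36, 0, 0]
  ]
}}

```text
t: 0.93
eef_pos: [0.4861, 0.364, 0.2373]
ee_rot: [2.496, 1.908, -0.016]
contact_force: [-0.6, 1.4, 0.2]
grip_width: -0.0003
```

```bash
cat >> h.py <<'E'
def delta(P):
    from station import readout
    o=readout.observe(); Q=R.from_rotvec(o['ee_rot'])
    print('t',o['t'],'pos',o['eef_pos'].round(4),'grip',o['grip_width'].round(4),'F',o['contact_force'].round(2))
    print('shift mm',(Q.inv().apply(np.array(P)-o['eef_pos'])*1000).round(1))
    y=-0.297; W=np.array([[np.sin(-y),np.cos(y),0],[np.cos(y),np.sin(y),0],[0,0,-1]]).T
    print('turn deg',np.degrees((Q.inv()*R.from_matrix(W)).as_rotvec()).round(2))
E
python3 -c "
from h import *
delta([.620,.2533,.14])"
```

```text
Traceback (most recent call last):
  File "h.py", line 29, in delta
    print('t',o['t'],'pos',o['eef_pos'].round(4),'grip',o['grip_width'].round(4),'F',o['contact_force'].round(2))
                                                        ^^^^^^^^^^^^^^^^^^^^^
AttributeError: 'float' object has no attribute 'round'
```

```bash
sed -i "s/o\['grip_width'\].round(4)/round(o['grip_width'],4)/" h.py
python3 -c "
from h import *
delta([.620,.2533,.14])"
```

```text
t 0.9333 pos [0.4861 0.364  0.2373] grip -0.0003 F [-0.62  1.38  0.16]
shift mm [-70.9 158.8  97. ]
turn deg [-0.34  0.49  1.81]
```

>>> {"op": "apply_moves", "data": {
  "targets": [
    [-0.3, 0.5, 1.5, -15, 34, 5, 0],
    [0, 0, 0, -15, 34, 10, 0],
    [0, 0, 0, -15, 34, 15, 0],
    [0, 0, 0, -12, 28, 20, 0],
    [0, 0, 0, -7, 16, 20, 0]
  ]
}}

```text
t: 1.35
eef_pos: [0.6184, 0.2527, 0.1699]
ee_rot: [2.524, 1.866, 0.016]
contact_force: [0.2, 0.5, -0.3]
grip_width: 0.0001
```

>>> {"op": "apply_moves", "data": {
  "targets": [
    [0, 0, 0, 0, 0, 0, 0],
    [0, 0, 0, 0, 0, 0, 0]
  ]
}}

```text
t: 1.52
eef_pos: [0.6182, 0.2479, 0.1629]
ee_rot: [2.532, 1.86, -0.0]
contact_force: [-0.0, 0.7, 0.8]
grip_width: 0.0001
```

```bash
python3 -c "
from h import *
delta([.620,.2533,.095])
for n in('top','side'): cv2.imwrite(f'pics/{n}1.png',imaging.capture(n)[:,:,::-1])
a=cv2.imread('pics/top1.png')[80:230,150:300];b=cv2.imread('pics/side1.png')[200:350,150:300]
cv2.imwrite('pics/c1.png',cv2.resize(np.hstack([a,b]),None,fx=2.6,fy=2.6,interpolation=3))
print(proj('side',[.62,.2533,.069]),proj('top',[.62,.2533,.069]))
"
```

```text
t 1.5167 pos [0.6182 0.2479 0.1629] grip 0.0001 F [-0.03  0.74  0.8 ]
shift mm [ 5.7  0.1 67.9]
turn deg [ 0.    0.01 -0.37]
[[229.62203176 300.58305921]] [[200.49675615 157.91537123]]
```

View pics/c1.png

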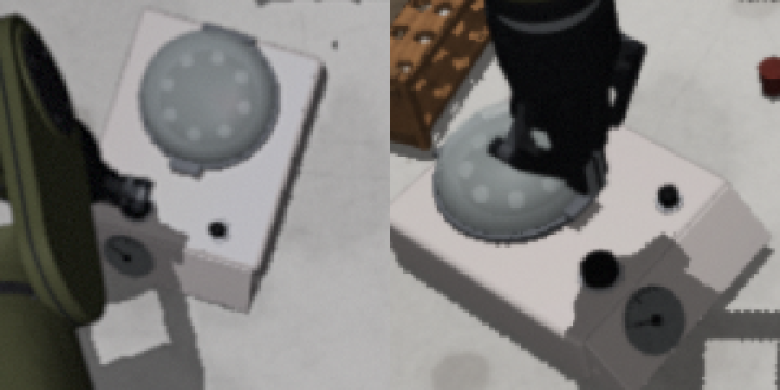

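The tip sits over the button and the lid button is clear. I'll correct 5.7 mm sideways and descend to just above contact, which I expect at a TCP height of about 83 mm.

>>> {"op": "apply_moves", "data": {
  "targets": [
    [0, 0, -0.4, 3, 0, 20, 0],
    [0, 0, 0, 2, 0, 20, 0],
    [0, 0, 0, 0, 0, 15, 0],
    [0, 0, 0, 0, 0, 8, 0],
    [0, 0, 0, 0, 0, 0, 0]
  ]
}}

```text
t: 2.03
eef_pos: [0.6191, 0.2606, 0.1063]
ee_rot: [2.514, 1.879, 0.019]
contact_force: [-0.6, 0.4, -0.6]
grip_width: 0.0001
```

```bash
python3 -c "
from h import *
delta([.620,.2533,.076])
for n in('top','side'): cv2.imwrite(f'pics/{n}2.png',imaging.capture(n)[:,:,::-1])
a=cv2.imread('pics/top2.png')[80:230,150:300];b=cv2.imread('pics/side2.png')[200:350,150:300]
cv2.imwrite('pics/c2.png',cv2.resize(np.hstack([a,b]),None,fx=2.6,fy=2.6,interpolation=3))
"
```

```text
t 2.0333 pos [0.6191 0.2606 0.1063] grip 0.0001 F [-0.55  0.36 -0.58]
shift mm [-6.9  2.6 30.3]
turn deg [ 0.55 -0.45  0.57]
```

View pics/c2.png

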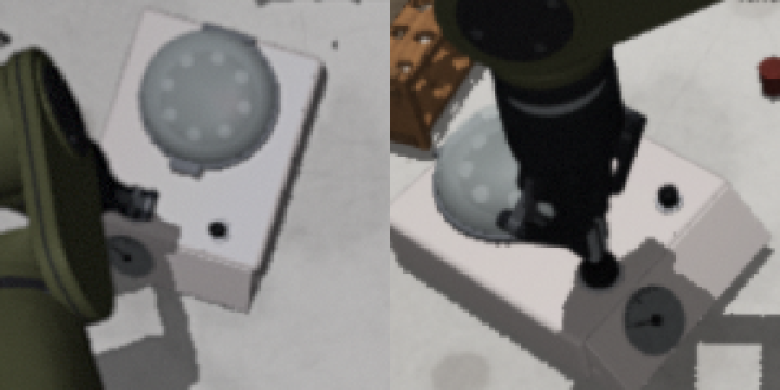

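The tip is just above the black cap. The pose reading looks noisy, so I'll read it again, since the captures advanced the clock 0.1 s.

```bash
python3 -c "
from h import *
for i in range(3):
  delta([.620,.2533,.076]); imaging.capture('side')
delta([.620,.2533,.076])
"
```

```text
t 2.1333 pos [0.6201 0.2606 0.1081] grip -0.0001 F [-0.03  0.55 -0.19]
shift mm [-7.3  1.6 32.1]
turn deg [ 0.66 -0.53  0.55]
t 2.1833 pos [0.6208 0.2604 0.1088] grip -0.0002 F [ 0.63 -0.61  0.92]
shift mm [-7.4  0.9 32.8]
turn deg [ 0.73 -0.57  0.53]
t 2.2333 pos [0.6211 0.2603 0.1092] grip -0.0 F [ 0.03 -0.22 -0.34]
shift mm [-7.4  0.5 33.1]
turn deg [ 0.76 -0.59  0.51]
t 2.2833 pos [0.6212 0.2602 0.1093] grip 0.0002 F [ 0.68 -0.43  0.06]
shift mm [-7.4  0.3 33.2]
turn deg [ 0.77 -0.6   0.5 ]
```

>>> {"op": "apply_moves", "data": {
  "targets": [
    [0.7, -0.6, 0.5, -7, 0, 8, 0],
    [0, 0, 0, 0, 0, 4, 0],
    [0, 0, 0, 0, 0, 0, 0],
    [0, 0, 0, 0, 0, 0, 0]
  ]
}}

```text
t: 2.62
eef_pos: [0.6208, 0.2527, 0.0988]
ee_rot: [2.526, 1.865, 0.005]
contact_force: [-0.1, -0.2, 0.2]
grip_width: -0.0002
```

```bash
python3 -c "
from h import *
delta([.620,.2533,.076])
"
```

```text
t 2.6167 pos [0.6208 0.2527 0.0988] grip -0.0002 F [-0.15 -0.17  0.19]
shift mm [ 0.3 -1.  22.8]
turn deg [ 0.2  -0.07 -0.1 ]
```

>>> {"op": "apply_moves", "data": {
  "targets": [
    [0, 0, 0, 0, -1, 8, 0],
    [0, 0, 0, 0, 0, 3, 0],
    [0, 0, 0, 0, 0, 0, 0],
    [0, 0, 0, 0, 0, 0, 0]
  ]
}}

```text
t: 2.95
eef_pos: [0.6197, 0.2527, 0.0862]
ee_rot: [2.526, 1.864, 0.004]
contact_force: [0.8, 1.2, 0.2]
grip_width: 0.0005
```

```bash
python3 -c "
from h import *
delta([.620,.2533,.076])
"
```

```text
t 2.95 pos [0.6197 0.2527 0.0862] grip 0.0005 F [0.78 1.22 0.15]
shift mm [ 0.7  0.1 10.2]
turn deg [ 0.17 -0.05 -0.14]
```

Well centred. Now the press.

>>> {"op": "apply_moves", "data": {
  "targets": [
    [0, 0, 0, 0, 0, 8, 0],
    [0, 0, 0, 0, 0, 6, 0],
    [0, 0, 0, 0, 0, 3, 0]
  ]
}}

```text
t: 3.2
eef_pos: [0.6211, 0.2532, 0.0758]
ee_rot: [2.526, 1.865, 0.004]
contact_force: [-13.2, -5.3, 23.4]
grip_width: 0.0001
```

>>> {"op": "apply_moves", "data": {
  "targets": [
    [0, 0, 0, 0, 0, 1, 0],
    [0, 0, 0, 0, 0, 1, 0],
    [0, 0, 0, 0, 0, 1, 0],
    [0, 0, 0, 0, 0, 1, 0],
    [0, 0, 0, 0, 0, 1, 0]
  ]
}}

```text
t: 3.62
eef_pos: [0.6212, 0.2533, 0.076]
ee_rot: [2.525, 1.865, 0.001]
contact_force: [-5.0, -2.1, 12.4]
grip_width: -0.0
```

Steady at 12 N, above the 5.2 N needed for full travel. I'll continue, then check the needle.

>>> {"op": "apply_moves", "data": {
  "targets": [
    [0, 0, 0, 0, 0, 1, 0],
    [0, 0, 0, 0, 0, 1, 0],
    [0, 0, 0, 0, 0, 1, 0],
    [0, 0, 0, 0, 0, 1, 0],
    [0, 0, 0, 0, 0, 1, 0]
  ]
}}

```text
t: 4.03
eef_pos: [0.6212, 0.2533, 0.0761]
ee_rot: [2.524, 1.866, -0.003]
contact_force: [-4.5, -1.3, 8.7]
grip_width: -0.0001
```

```bash
python3 -c "
from h import *
delta([.620,.2533,.076])
a=imaging.capture('side')[:,:,::-1]; cv2.imwrite('pics/c3.png',cv2.resize(a[280:350,200:300],None,fx=6,fy=6,interpolation=3))
delta([.620,.2533,.076])
"
```

```text
t 4.0333 pos [0.6212 0.2533 0.0761] grip -0.0001 F [-4.46 -1.32  8.66]
shift mm [-0.3 -1.2  0.1]
turn deg [ 0.04  0.17 -0.04]
t 4.0833 pos [0.6212 0.2533 0.076 ] grip 0.0 F [-4.58 -2.    9.84]
shift mm [-0.3 -1.2  0. ]
turn deg [ 0.03  0.17 -0.04]
```

View pics/c3.png

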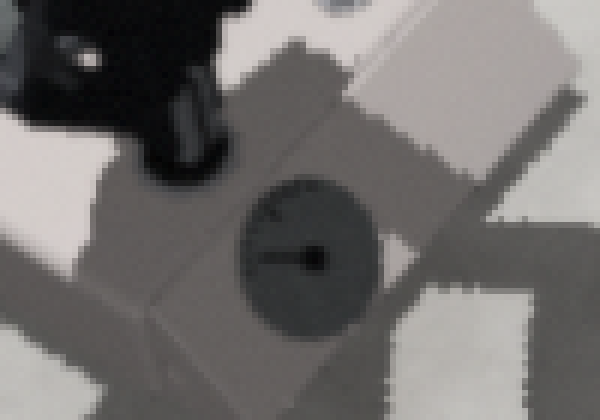

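The needle has crept clockwise, from left and slightly down to level (tip near crop (262,258), hub (315,258)). So the button is down and timing since about t = 3.1. I'll keep holding with a little more push.

>>> {"op": "apply_moves", "data": {
  "targets": [
    [0, 0, 0, 0, 0, 1.5, 0],
    [0, 0, 0, 0, 0, 1.5, 0],
    [0, 0, 0, 0, 0, 1.5, 0],
    [0, 0, 0, 0, 0, 1.5, 0],
    [0, 0, 0, 0, 0, 1.5, 0]
  ]
}}

```text
t: 4.5
eef_pos: [0.6213, 0.2533, 0.076]
ee_rot: [2.524, 1.867, -0.008]
contact_force: [-6.1, -1.6, 11.1]
grip_width: 0.0001
```

>>> {"op": "apply_moves", "data": {
  "targets": [
    [0, 0, 0, 0, 0, 1.5, 0],
    [0, 0, 0, 0, 0, 1.5, 0],
    [0, 0, 0, 0, 0, 1.5, 0],
    [0, 0, 0, 0, 0, 1.5, 0],
    [0, 0, 0, 0, 0, 1.5, 0]
  ]
}}

```text
t: 4.92
eef_pos: [0.6213, 0.2533, 0.076]
ee_rot: [2.524, 1.868, -0.013]
contact_force: [-6.3, -1.7, 11.1]
grip_width: 0.0001
```

>>> {"op": "apply_moves", "data": {
  "targets": [
    [0, 0, 0, 0, 0, 1.5, 0],
    [0, 0, 0, 0, 0, 1.5, 0],
    [0, 0, 0, 0, 0, 1.5, 0],
    [0, 0, 0, 0, 0, 1.5, 0],
    [0, 0, 0, 0, 0, 1.5, 0]
  ]
}}

```text
t: 5.33
eef_pos: [0.6214, 0.2533, 0.076]
ee_rot: [2.524, 1.869, -0.018]
contact_force: [-5.2, -2.4, 10.3]
grip_width: -0.0001
```

>>> {"op": "apply_moves", "data": {
  "targets": [
    [0, 0, 0, 0, 0, 1.5, 0],
    [0, 0, 0, 0, 0, 1.5, 0],
    [0, 0, 0, 0, 0, 1.5, 0],
    [0, 0, 0, 0, 0, 1.5, 0],
    [0, 0, 0, 0, 0, 1.5, 0]
  ]
}}

```text
t: 5.75
eef_pos: [0.6214, 0.2534, 0.076]
ee_rot: [2.523, 1.869, -0.022]
contact_force: [-5.7, -2.2, 10.4]
grip_width: -0.0001
```

>>> {"op": "apply_moves", "data": {
  "targets": [
    [0, 0, 0, 0, 0, 1.5, 0],
    [0, 0, 0, 0, 0, 1.5, 0],
    [0, 0, 0, 0, 0, 1.5, 0],
    [0, 0, 0, 0, 0, 1.5, 0],
    [0, 0, 0, 0, 0, 1.5, 0]
  ]
}}

```text
t: 6.17
eef_pos: [0.6215, 0.2534, 0.076]
ee_rot: [2.523, 1.87, -0.027]
contact_force: [-5.8, -2.0, 11.0]
grip_width: -0.0001
```

>>> {"op": "apply_moves", "data": {
  "targets": [
    [0, 0, 0, 0, 0, 1.5, 0],
    [0, 0, 0, 0, 0, 1.5, 0],
    [0, 0, 0, 0, 0, 1.5, 0],
    [0, 0, 0, 0, 0, 1.5, 0],
    [0, 0, 0, 0, 0, 1.5, 0]
  ]
}}

```text
t: 6.58
eef_pos: [0.6215, 0.2535, 0.076]
ee_rot: [2.522, 1.871, -0.031]
contact_force: [-4.7, -1.8, 9.9]
grip_width: -0.0001
```

>>> {"op": "apply_moves", "data": {
  "targets": [
    [0, 0, 0, 0, 0, 1.5, 0],
    [0, 0, 0, 0, 0, 1.5, 0],
    [0, 0, 0, 0, 0, 1.5, 0],
    [0, 0, 0, 0, 0, 1.5, 0],
    [0, 0, 0, 0, 0, 1.5, 0]
  ]
}}

```text
t: 7.0
eef_pos: [0.6216, 0.2535, 0.076]
ee_rot: [2.522, 1.872, -0.036]
contact_force: [-6.1, -1.8, 10.7]
grip_width: 0.0002
```

```bash
python3 -c "
from h import *
a=imaging.capture('side')[:,:,::-1]; cv2.imwrite('pics/c4.png',cv2.resize(a[280:350,200:300],None,fx=6,fy=6,interpolation=3))
delta([.620,.2533,.076])
"
```

```text
t 7.05 pos [0.6216 0.2535 0.076 ] grip 0.0 F [-6.22 -1.39 11.94]
shift mm [-0.6 -1.5  0.1]
turn deg [-0.75  1.07  0.18]
```

View pics/c4.png

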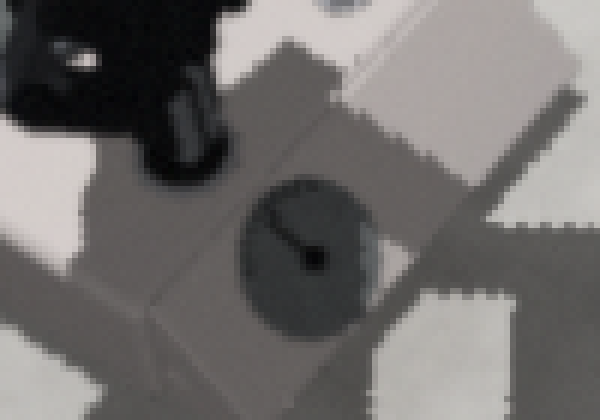

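At t = 7.05 the needle points up-left near the long tick, about 0.8 rad as expected. I'll hold about 0.9 s more, then lift straight up.

>>> {"op": "apply_moves", "data": {
  "targets": [
    [0, 0, 0, 0, 0, 1.5, 0],
    [0, 0, 0, 0, 0, 1.5, 0],
    [0, 0, 0, 0, 0, 1.5, 0],
    [0, 0, 0, 0, 0, 1.5, 0],
    [0, 0, 0, 0, 0, 1.5, 0]
  ]
}}

```text
t: 7.47
eef_pos: [0.6216, 0.2535, 0.076]
ee_rot: [2.522, 1.872, -0.04]
contact_force: [-5.6, -2.4, 11.3]
grip_width: -0.0001
```

>>> {"op": "apply_moves", "data": {
  "targets": [
    [0, 0, 0, 0, 0, 1.5, 0],
    [0, 0, 0, 0, 0, 1.5, 0],
    [0, 0, 0, 0, 0, 1.5, 0],
    [0, 0, 0, 0, 0, 1.5, 0],
    [0, 0, 0, 0, 0, 1.5, 0]
  ]
}}

```text
t: 7.88
eef_pos: [0.6216, 0.2535, 0.076]
ee_rot: [2.521, 1.873, -0.044]
contact_force: [-5.7, -1.5, 11.2]
grip_width: 0.0003
```

>>> {"op": "apply_moves", "data": {
  "targets": [
    [0, 0, 0, 0, 0, -15, 0],
    [0, 0, 0, 0, 0, -20, 0],
    [0, 0, 0, 0, 0, -20, 0],
    [0, 0, 0, 0, 0, -20, 0],
    [0, 0, 0, 0, 0, -10, 0]
  ]
}}

```text
t: 8.3
eef_pos: [0.6214, 0.2545, 0.1563]
ee_rot: [-2.519, -1.872, 0.055]
contact_force: [0.3, -1.0, 0.1]
grip_width: -0.0001
```

>>> {"op": "apply_moves", "data": {
  "targets": [
    [0, 0, 0, 0, 0, -10, 0],
    [0, 0, 0, 0, 0, 0, 0],
    [0, 0, 0, 0, 0, 0, 0],
    [0, 0, 0, 0, 0, 0, 0],
    [0, 0, 0, 0, 0, 0, 0]
  ]
}}

```text
t: 8.72
eef_pos: [0.6219, 0.2548, 0.1654]
ee_rot: [-2.519, -1.872, 0.054]
contact_force: [-0.5, -0.1, -0.6]
grip_width: 0.0003
```

>>> {"op": "apply_moves", "data": {
  "targets": [
    [0, 0, 0, 0, 0, 0, 0],
    [0, 0, 0, 0, 0, 0, 0],
    [0, 0, 0, 0, 0, 0, 0],
    [0, 0, 0, 0, 0, 0, 0],
    [0, 0, 0, 0, 0, 0, 0]
  ]
}}

```text
t: 9.13
eef_pos: [0.6199, 0.2542, 0.1607]
ee_rot: [-2.517, -1.871, 0.064]
contact_force: [0.5, 0.4, -0.1]
grip_width: 0.0
```

```bash
python3 -c "
from h import *
a=imaging.capture('side')[:,:,::-1]; cv2.imwrite('pics/c5.png',cv2.resize(a[230:350,200:300],None,fx=5,fy=5,interpolation=3))
delta([.620,.2533,.076])
s=cv2.cvtColor(np.ascontiguousarray(a),cv2.COLOR_BGR2GRAY); print(blob(s,230,303,th=50),blob(s,257,275))
"
```

```text
t 9.1833 pos [0.6199 0.2542 0.1607] grip 0.0005 F [0.53 0.   0.14]
shift mm [ 1.8  2.7 84.7]
turn deg [-1.61  1.74  0.25]
(array([230.05882353, 303.69411765]), array([  3,   4,  15,  14, 170], dtype=int32)) (array([256.44444444, 275.24074074]), array([ 6,  6,  8,  9, 54], dtype=int32))
```

View pics/c5.png

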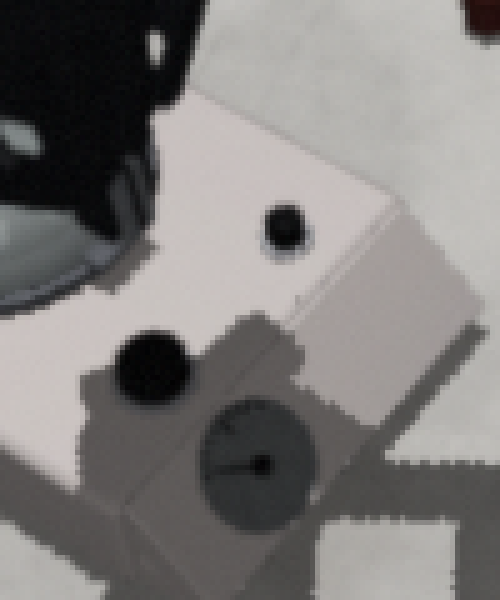

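The needle is back home (left and slightly down, as at the start). The large cap is up at (230,303), the lid button is unchanged at (256,275), and the gripper is clear. I'll wait briefly and hand in.

>>> {"op": "apply_moves", "data": {
  "targets": [
    [0, 0, 0, 0, 0, -5, 0],
    [0, 0, 0, 0, 0, 0, 0],
    [0, 0, 0, 0, 0, 0, 0],
    [0, 0, 0, 0, 0, 0, 0],
    [0, 0, 0, 0, 0, 0, 0]
  ]
}}

```text
t: 9.6
eef_pos: [0.6204, 0.2544, 0.1669]
ee_rot: [-2.518, -1.871, 0.063]
contact_force: [0.7, -0.2, 0.2]
grip_width: -0.0002
```

```bash
python3 -c "
from station import workorder,readout
o=readout.observe();print(o['t'],o['eef_pos'],o['contact_force']);print(workorder.sign_off())"
```

```text
9.6 [0.62043731 0.25436231 0.16686505] [ 0.67704784 -0.23797835  0.16311809]
the job is handed in; nothing more can be done
None
```

I pressed the centrifuge's large button fully down with the closed fingertips and held it for about 4.8 s without a break (t ≈ 3.1 to 7.9 s). Then I lifted straight off and handed the job in at t = 9.6 s.

- **During the hold:** the push stayed at about 9–12 N after a brief 23 N on contact, and the tool height held steady at full travel. The needle was at about 0.8 rad by eye at t = 7.05 s, as expected.
- **After release:** the last picture showed the needle back home, the large cap up in its starting place and the lid button unmoved. The fingertips were about 80 mm above the cap, with no contact force beyond sensor noise.
- **Disagreements:** the button's height came out as 60 mm instead of 69 mm, because the dark patch I measured includes the side of the cap. The tool's landing height at the bottom of the press (76 mm) matched the given dimensions. The tool also tilted by about 2–3° during the hold, with no effect on it.

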